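# Drive home the loose wedge of a pipe cradle

## Robot

A 7-joint arm with a two-finger parallel gripper is mounted at the origin on the work surface. World frame = base frame: x ahead of the robot, y to its left, z up, the work surface at z = 0. Lengths are in m, angles in rad, forces in N, time in s.
With the tool pointing down it reaches from about 0.4 to 0.875 m from the base axis. Payload 4.4 kg.
Tool frame: the origin (TCP) lies on the mounting face of the last link; the fingertips stand 173 mm ahead of it and the grasp point (between the pads) lies 155 mm ahead of it (env.nose_length is the distance from the TCP to the fingertips, in m); z points along the fingers, y is the direction in which the jaws open and shut (so a half turn about z gives the same grasp; the last joint's range is limited). The gripper opens to 85 mm and grips with 20 to 120 N. Pads are 22 mm wide; open, the fingers measure 114 mm over their backs; the gripper's body (76 mm by 85 mm) begins 54 mm behind the grasp point. The pads swing forward as they close: fully open they stand 13 mm farther back than shut.
Start: joints at [-1.37, 0.628, 0.038, 1.517, -0.027, 0.996, -0.02], TCP at [0.171, 0.627, 0.405] pointing down, gripper open.
Joint ranges: [-3.06, 3.06], [-0.37, 2.12], [-1.25, 1.32], [0.18, 2.47], [-1.1, 4.24], [0.23, 1.98], [-2.94, 2.94]. Speed limits (rad/s): [2.57, 2.57, 3.14, 3.14, 3.14, 3.14, 3.14].

## Interface

Orientations are given as a unit quaternion [w, x, y, z].
In Python, from bench import env gives the robot as it stands.
- The arm moves only by the tool drive_tool, never from a script. Its argument "steps" is a list of rows, each an object of numbers: "dx", "dy", "dz": the shift along the tool's x, y, z in m; "turn": the turn about the tool's z in degrees. In form: [{"dx": .., "dy": .., "dz": .., "turn": ..}, ...]. A call has 1 to 12 rows; each row is the pose to reach, as a shift and turn from the pose measured when the call began, along the tool's axes at that moment; what a row does not reach only later rows make up. A row lasts 1/10 s, in which the tool goes at most 50 mm and 8.59 degrees, less where a joint would pass 70% of its speed; a pose out of reach is approached as far as the arm can. A call with a gripper value outside its range is refused whole. "fingers" is the closure, from 0 (fully open) to 1 (shut), set as the call begins (left out, the last holds). The fingers move at their own pace and stop on an object; "grip_force" is the grip in N (left out, the last holds). Time passes only in rows, so rows that repeat a pose let the fingers close. It gives the time, the measured TCP pose, the force and the opening at its end, in the units of the state.
- env.state(): the state, without advancing time (a new reading comes with each control period).
- env.snapshot(name): name is "scene" or "top" or "wrist"; returns a dict with "frame" (480x640x3 uint8, blue, green, red), "range_z" (480x640 float32, m along the optical axis (not along the pixel's ray), 0 where there is no reading), "camera_matrix" (3x3 intrinsics, pixels), "D" ([k1, k2, p1, p2, k3] as OpenCV has them; the pictures are not rectified), "rvec" (rotation vector, rad) and "tvec" (3), from world to camera coordinates, as OpenCV has them. Camera axes: x right, y down, z forward; pixel columns grow to the right and rows downward; lengths in m; the calibration is good to about 2 mm. A picture is of the moment at which its call begins.
- env.hand_in(): hands the job in, once; it reports no verdict.
Trained networks look in a picture, given as the dict that the camera call returned (one of the last four; its "shot" number tells which), for a name from the list of things; names that differ only in an ending like _2 or _b are one class to them, and where a whole thing is asked for, a point or a joint stands for the part that bears it (a point fixed in the world has none). Each returns a list of dicts, best first, with "score" (0 to 1); they miss things now and then, are a little off and sometimes report something else, mostly with a low value. They report only what shows in the picture. A call takes as long as a camera call. They do not tell look-alikes from the thing itself.
- env.find_in(picture, name): "bbox" ([left, top, right, bottom] in pixels, round what is visible of it).
- env.mark_of(picture, name): "centre" ([row, column] in pixels: a listed point, or the origin of a listed thing).
The state is a dict: "t": time; "joints": joint angles; "joint_vel": joint speeds; "joint_efforts": joint torques, N m; "tool_pos": TCP position; "orientation": TCP orientation; "force": force on the tool from outside, world axes, zero at the start; "moment": the same for the moment, N m; "gripper_width": finger opening in m.
Only numpy, scipy, OpenCV 4.12 (cv2) and the standard library are available. Lean on these libraries where they do the work, as an engineer would, in place of code of your own. Each camera call takes 0.05 s, during which the arm holds its last target. There are 200 camera calls.

## Task

Three pipe cradles stand on the bench; in two of them the wooden wedge is already fully home, in the third it still stands proud. Take the steel hand rammer by its shaft, tap the proud wedge straight down with the rammer's foot until it stops and its head sits on the cradle (do not push the wedge with the gripper itself), then stand the rammer upright on the bench again and let go.

Things in the scene. Friction and masses are not known exactly. Their poses are not given: they have to be found in the camera images.
- wedge (a joint): how far the proud wedge has been driven down into its slot, m: 0 = highest, 0.040 = fully home (hard stop: head sits on the cradle). Starts between 0 and 0.014. It slides only straight down, resists with about 8 N of friction plus 20 N per m/s, and stays where it is left.
- wedge_head (a point): centre of the top face of the proud wedge's head; z up. The wedge is pale wood: a flat head 48 mm (x) by 34 mm (y), 16 mm high, over a tapered tail 36 mm wide and up to 21 mm thick in the slot of its cradle. This point is 126 mm above the bench minus the drive so far: 112 to 126 mm at the start, 86 mm when home (as the two other wedges are).
- rammer_center (a point): centre (55 mm above the underside) of the steel hand rammer, 0.45 kg, upright on the bench: flat round foot 44 mm in diameter, 24 mm high, and on it a plain shaft 26 mm in diameter up to 110 mm above the underside; z up the shaft. A jar, a copper pipe stub, a flange and a tape roll, at most 90 mm high, stand in the same row, their centres at least 115 mm away.
- cradle_a: blue steel cradle of the proud wedge, 70 mm high, fixed to the bench; origin at bench height under the wedge's axis, z up. It reaches 50 mm either way in x and from -67 to +45 mm in y; a copper pipe of 40 mm diameter lies in it along x at y = -31 mm, from x = -60 to +120 mm. The two other cradles look the same, beside it.
Mind the look-alikes: they are no part of the job. Leave any red or turquoise look-alike of the part that bears rammer_center alone.

How it is judged:
By the outcome, as a careful person would: the job done as asked, in the order asked, and still so for the second after the job is handed in, with the robot touching nothing.
It also fails if it takes over 51 s, if anything falls off the work surface, if the arm or the gripper's body presses on something with over 40 N, if the wrist force passes 120 N, or if a joint passes its speed limit or range.

## Working session

There is one attempt and no reset: what is moved stays moved. The work goes in short steps, Python scripts to look and compute and a tool call to move; the robot and the scene stay as the last step left them, time stands still between calls to the robot, and variables do not carry over. Pictures are saved under pics/ and viewed, about 8 in all and at most 12, crops included, and the job is handed in when it is done.

Besides the shell and the picture viewer there is one more tool, called after ">>>" as a command line: name --argument value ..., lists and objects as JSON in quotes. drive_tool: Moves the arm, as the interface text tells. Its arguments: {"type":"object","properties":{"steps":{"type":"array","items":{"type":"object","properties":{"dx":{"type":"number"},"dy":{"type":"number"},"dz":{"type":"number"},"turn":{"type":"number"}}}},"fingers":{"type":"number"},"grip_force":{"type":"number"}},"required":["steps"]}

```bash
mkdir -p pics
cat > h.py <<'E'
import numpy as np, cv2
from bench import env
def world(p,uv,z=None):
    """pixel (u,v) -> world, from depth at the pixel, or on plane z"""
    K,D=np.array(p["camera_matrix"]),np.array(p["D"])
    R=cv2.Rodrigues(np.array(p["rvec"],float))[0]; t=np.array(p["tvec"],float).ravel()
    n=cv2.undistortPoints(np.array([[uv]],float),K,D).ravel(); r=np.array([*n,1.])
    if z is None:
        u,v=map(int,map(round,uv)); w=p["range_z"][max(v-2,0):v+3,max(u-2,0):u+3]; w=w[w>0]
        return R.T@(r*np.median(w)-t) if len(w) else None
    o=-R.T@t; d=R.T@r
    return o+d*(z-o[2])/d[2]
E
python3 - <<'E'
from h import *
print(env.state())
for c in ("scene","top"):
    p=env.snapshot(c); im=p["frame"].copy()
    for n in ("wedge_head","rammer_center","cradle_a"):
        for m in env.mark_of(p,n)[:5]:
            v,u=m["centre"]; zz={"wedge_head":.119,"rammer_center":.055,"cradle_a":0}[n]
            print(c,n,round(m["score"],2),round(u),round(v),"depth",np.round(world(p,(u,v)),3),"plane",np.round(world(p,(u,v),zz),3))
            cv2.circle(im,(int(u),int(v)),4,(0,0,255),1); cv2.putText(im,n[0],(int(u)+5,int(v)),0,.5,(0,0,255),1)
    cv2.imwrite(f"pics/{c}1.png",im)
E
```

```text
{'t': 0.0, 'joints': array([-1.36984406,  0.62935144,  0.03844225,  1.51838852, -0.02700008,
        0.99626232, -0.01998523]), 'joint_vel': array([ 2.68942793e-04, -1.71180845e-03, -3.10850453e-04, -4.51509038e-04,
       -3.88178512e-04, -9.03057984e-05,  2.34083906e-04]), 'joint_efforts': array([-3.18713082e-04, -5.63400078e+01,  1.22651204e+00, -1.93454236e+01,
        1.11749829e-02,  1.01737978e-02, -1.19624647e-05]), 'tool_pos': array([0.17123003, 0.62673321, 0.40377876]), 'orientation': array([-1.13082391e-04,  1.32974033e-01,  9.91119071e-01, -9.39017025e-04]), 'force': array([-0.10739959, -0.64096174, -0.55225412]), 'moment': array([-0.02083417, -0.03574862,  0.01591279]), 'gripper_width': 0.08537630693717868}
scene wedge_head 0.58 136 273 depth [ 0.659 -0.269  0.122] plane [ 0.658 -0.27   0.119]
scene rammer_center 0.91 232 248 depth [ 0.521 -0.165  0.067] plane [ 0.512 -0.171  0.055]
scene rammer_center 0.87 258 221 depth [ 0.443 -0.145  0.069] plane [ 0.431 -0.152  0.055]
scene rammer_center 0.67 229 189 depth [ 0.368 -0.244  0.063] plane [ 0.36  -0.249  0.055]
scene rammer_center 0.6 278 196 depth [ 0.36  -0.135  0.066] plane [ 0.35  -0.14   0.055]
scene cradle_a 0.92 158 308 depth [ 0.685 -0.228  0.071] plane [ 0.65 -0.27  0.  ]
top wedge_head 0.69 478 148 depth [ 0.649 -0.268  0.122] plane [ 0.65  -0.269  0.119]
top rammer_center 0.95 403 327 depth [ 0.353 -0.136  0.112] plane [ 0.352 -0.144  0.055]
top rammer_center 0.88 415 232 depth [ 0.508 -0.161  0.111] plane [ 0.516 -0.171  0.055]
top rammer_center 0.81 403 279 depth [ 0.43  -0.139  0.11 ] plane [ 0.433 -0.147  0.055]
top rammer_center 0.68 464 321 depth [ 0.362 -0.236  0.105] plane [ 0.361 -0.249  0.055]
top cradle_a 0.81 460 162 depth [ 0.638 -0.25   0.072] plane [ 0.657 -0.269  0.   ]
```

View pics/scene1.png

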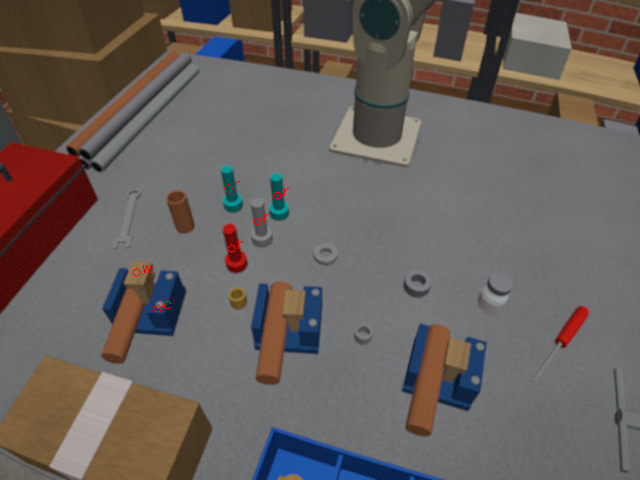

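View pics/top1.png

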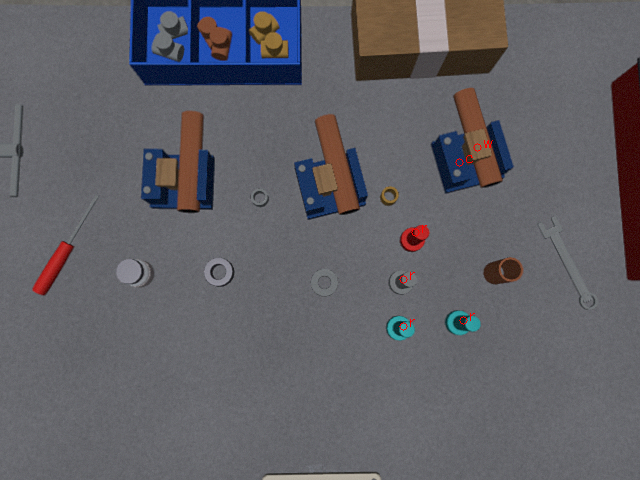

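The row holds four rammers. In the scene view they are red (232,248), grey steel (258,221), and turquoise (229,189) and (278,196). Only the grey one fits "steel", at about world (0.433, -0.148). The proud wedge is at scene (136,273) / top (478,148), about (0.65, -0.269, 0.122). The other two wedges sit low. I'll swing over and confirm close up.

>>> drive_tool --steps '[{"dx":-0.342,"dy":-0.194},{"dx":-0.342,"dy":-0.194},{"dx":-0.342,"dy":-0.194},{"dx":-0.342,"dy":-0.194},{"dx":-0.342,"dy":-0.194},{"dx":-0.342,"dy":-0.194},{"dx":-0.342,"dy":-0.194},{"dx":-0.342,"dy":-0.194},{"dx":-0.456,"dy":-0.42},{"dx":-0.456,"dy":-0.42},{"dx":-0.456,"dy":-0.42},{"dx":-0.456,"dy":-0.42}]'

```text
$.steps[0]: bad value
```

>>> drive_tool --steps '[{"dx":-0.342,"dy":-0.194,"dz":0,"turn":0},{"dx":-0.342,"dy":-0.194,"dz":0,"turn":0},{"dx":-0.342,"dy":-0.194,"dz":0,"turn":0},{"dx":-0.342,"dy":-0.194,"dz":0,"turn":0},{"dx":-0.342,"dy":-0.194,"dz":0,"turn":0},{"dx":-0.342,"dy":-0.194,"dz":0,"turn":0},{"dx":-0.342,"dy":-0.194,"dz":0,"turn":0},{"dx":-0.342,"dy":-0.194,"dz":0,"turn":0},{"dx":-0.456,"dy":-0.42,"dz":0,"turn":0},{"dx":-0.456,"dy":-0.42,"dz":0,"turn":0},{"dx":-0.456,"dy":-0.42,"dz":0,"turn":0},{"dx":-0.456,"dy":-0.42,"dz":0,"turn":0}]'

```text
t: 1.6
tool_pos: [0.4901, 0.1517, 0.4049]
orientation: [0.0, 0.133, 0.991, -0.0]
force: [1.0, -0.8, -0.1]
gripper_width: 0.0855
```

>>> drive_tool --steps '[{"dx":-0.024,"dy":-0.304,"dz":0,"turn":0},{"dx":-0.024,"dy":-0.304,"dz":0,"turn":0},{"dx":-0.024,"dy":-0.304,"dz":0,"turn":0},{"dx":-0.024,"dy":-0.304,"dz":0,"turn":0},{"dx":-0.024,"dy":-0.304,"dz":0,"turn":0},{"dx":-0.024,"dy":-0.304,"dz":0,"turn":0},{"dx":-0.024,"dy":-0.304,"dz":0,"turn":0},{"dx":-0.024,"dy":-0.304,"dz":0,"turn":0},{"dx":-0.024,"dy":-0.304,"dz":0,"turn":0}]'

```text
t: 2.5
tool_pos: [0.4335, -0.1467, 0.4049]
orientation: [0.0, 0.132, 0.991, 0.0]
force: [-0.5, 1.1, -0.2]
gripper_width: 0.0855
```

Run:
```python
from h import *
s=env.state(); print(s["t"],s["tool_pos"],s["orientation"],s["joints"])
p=env.snapshot("wrist"); im=p["frame"].copy()
for n in ("rammer_center",):
    for m in env.mark_of(p,n)[:5]:
        v,u=m["centre"]
        print(n,round(m["score"],2),round(u),round(v),"depth",np.round(world(p,(u,v)),3),"plane",np.round(world(p,(u,v),.055),3))
        cv2.circle(im,(int(u),int(v)),4,(0,255,0),1)
# shaft tops: points with z 0.104..0.116
K,D=np.array(p["camera_matrix"]),np.array(p["D"]);R=cv2.Rodrigues(np.array(p["rvec"],float))[0];t=np.array(p["tvec"],float).ravel()
vv,uu=np.mgrid[0:480,0:640]; n=cv2.undistortPoints(np.stack([uu,vv],-1).reshape(-1,1,2).astype(float),K,D)[:,0]
d=p["range_z"].reshape(-1,1); W=(np.c_[n,np.ones(len(n))]*d-t)@R
mk=((d[:,0]>0)&(abs(W[:,2]-.110)<.007)&(W[:,0]>.3)&(W[:,0]<.56)).reshape(480,640).astype(np.uint8)
k,l,st,c=cv2.connectedComponentsWithStats(mk)
for i in range(1,k):
    if st[i,4]>60:
        w=W[(l==i).ravel()]; print("top",st[i],np.round(w.min(0),3),np.round(w.max(0),3),"mid",np.round((w.min(0)+w.max(0))/2,3),"bgr",p["frame"][l==i].mean(0).round())
cv2.imwrite("pics/wrist1.png",im)
```

```text
2.5 [ 0.4334578  -0.14666797  0.40489548] [3.31944219e-04 1.32222708e-01 9.91219863e-01 4.78240100e-04] [ 0.1903163   0.35811426  0.10027552  2.03350034 -0.05293177  0.75181516
  1.62850575]
rammer_center 0.87 300 98 depth [ 0.35  -0.138  0.11 ] plane [ 0.349 -0.14   0.055]
rammer_center 0.64 177 147 depth [ 0.358 -0.236  0.085] plane [ 0.359 -0.248  0.055]
rammer_center 0.59 317 199 depth [ 0.418 -0.145  0.105] plane [ 0.431 -0.149  0.055]
rammer_center 0.57 317 286 depth [ 0.497 -0.167  0.081] plane [ 0.51  -0.171  0.055]
top [ 274   78   40   41 1265] [ 0.336 -0.155  0.105] [ 0.361 -0.129  0.113] mid [ 0.349 -0.142  0.109] bgr [206. 209.  21.]
top [ 129  136   41   39 1197] [ 0.344 -0.261  0.103] [ 0.37  -0.236  0.112] mid [ 0.357 -0.248  0.107] bgr [183. 186.  18.]
top [299 199  36  36 998] [ 0.418 -0.161  0.103] [ 0.443 -0.136  0.112] mid [ 0.431 -0.149  0.108] bgr [155. 158. 150.]
top [299 299  33  32 834] [ 0.495 -0.185  0.103] [ 0.521 -0.159  0.112] mid [ 0.508 -0.172  0.107] bgr [ 46.  49. 210.]
```

View pics/wrist1.png

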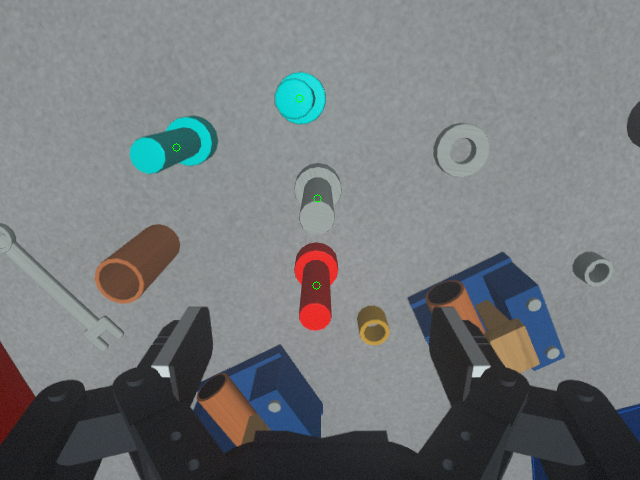

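Run:
```python
import cv2
im=cv2.imread("pics/wrist1.png")[60:350,100:420]; cv2.imwrite("pics/crop1.png",cv2.resize(im,None,fx=2,fy=2,interpolation=cv2.INTER_CUBIC))
```

```text
(no output)
```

View pics/crop1.png

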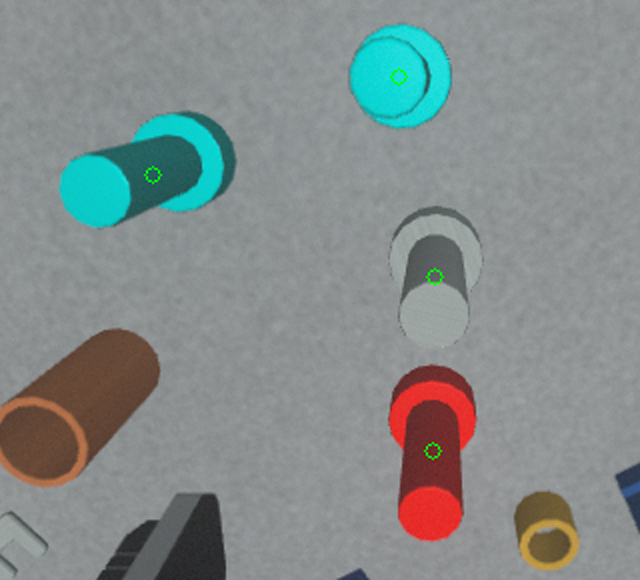

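The crop confirms it. The grey steel rammer is at crop (435,275), wrist (317,199), with two turquoise look-alikes above it and a red one below. I'll descend onto the grey one at (0.4315, -0.149).

>>> drive_tool --steps '[{"dx":0.001,"dy":-0.003,"dz":0.04,"turn":0},{"dx":0.001,"dy":-0.003,"dz":0.08,"turn":0},{"dx":0.001,"dy":-0.003,"dz":0.11,"turn":0},{"dx":0.001,"dy":-0.003,"dz":0.14,"turn":0},{"dx":0.001,"dy":-0.003,"dz":0.16,"turn":0},{"dx":0.001,"dy":-0.003,"dz":0.172,"turn":0},{"dx":0.001,"dy":-0.003,"dz":0.175,"turn":0},{"dx":0.001,"dy":-0.003,"dz":0.175,"turn":0},{"dx":0.001,"dy":-0.003,"dz":0.175,"turn":0}]'

```text
t: 3.5
tool_pos: [0.4325, -0.148, 0.2304]
orientation: [0.001, 0.131, 0.991, 0.0]
force: [-0.3, 0.0, -0.0]
gripper_width: 0.0857
```

>>> drive_tool --steps '[{"dx":0,"dy":0,"dz":0,"turn":0},{"dx":0,"dy":0,"dz":0,"turn":0},{"dx":0,"dy":0,"dz":0,"turn":0},{"dx":0,"dy":0,"dz":0,"turn":0},{"dx":0,"dy":0,"dz":0,"turn":0},{"dx":0,"dy":0,"dz":0,"turn":0},{"dx":0,"dy":0,"dz":0,"turn":0},{"dx":0,"dy":0,"dz":0,"turn":0},{"dx":0,"dy":0,"dz":0,"turn":0},{"dx":0,"dy":0,"dz":0,"turn":0}]' --fingers 1 --grip_force 90

```text
t: 4.5
tool_pos: [0.4325, -0.1484, 0.2308]
orientation: [0.001, 0.131, 0.991, 0.0]
force: [0.3, -0.9, 5.9]
gripper_width: 0.024
```

>>> drive_tool --steps '[{"dx":0,"dy":0,"dz":-0.02,"turn":0},{"dx":0,"dy":0,"dz":-0.05,"turn":0},{"dx":0,"dy":0,"dz":-0.09,"turn":0},{"dx":0,"dy":0,"dz":-0.13,"turn":0},{"dx":0,"dy":0,"dz":-0.16,"turn":0},{"dx":0,"dy":0,"dz":-0.17,"turn":0},{"dx":0,"dy":0,"dz":-0.17,"turn":0}]'

```text
t: 5.2
tool_pos: [0.432, -0.1483, 0.4012]
orientation: [0.002, 0.131, 0.991, 0.0]
force: [0.9, -0.1, -6.6]
gripper_width: 0.0241
```

```bash
cat > m.py <<'E'
from h import *
def cloud(p):
    K,D=np.array(p["camera_matrix"]),np.array(p["D"]);R=cv2.Rodrigues(np.array(p["rvec"],float))[0];t=np.array(p["tvec"],float).ravel()
    vv,uu=np.mgrid[0:480,0:640]; n=cv2.undistortPoints(np.stack([uu,vv],-1).reshape(-1,1,2).astype(float),K,D)[:,0]
    d=p["range_z"].reshape(-1,1); W=(np.c_[n,np.ones(len(n))]*d-t)@R; W[d[:,0]<=0]=np.nan
    return W.reshape(480,640,3)
E
python3 - <<'E'
from m import *
s=env.state(); print(s["t"],s["tool_pos"],s["orientation"],s["force"],s["gripper_width"])
p=env.snapshot("top"); W=cloud(p)
for m in env.mark_of(p,"wedge_head")[:4]: print("top mark",m["score"],m["centre"],world(p,m["centre"][::-1],.122).round(4))
near=np.hypot(W[...,0]-.65,W[...,1]+.269)<.05
for lo,hi in ((.105,.13),):
    mk=(near&(W[...,2]>lo)&(W[...,2]<hi)); pts=W[mk]
    print(len(pts),"med z",np.median(pts[:,2]).round(4)); r=cv2.minAreaRect(pts[:,:2].astype(np.float32)*1000); print("rect mm",r)
b=(p["frame"]); cv2.imwrite("pics/topc.png",cv2.resize(b[60:260,360:560],None,fx=3,fy=3,interpolation=cv2.INTER_CUBIC))
# scene view: rammer in hand
q=env.snapshot("scene"); cv2.imwrite("pics/scenec.png",cv2.resize(q["frame"][130:380,60:360],None,fx=2,fy=2,interpolation=cv2.INTER_CUBIC)); V=cloud(q)
mk=(np.hypot(V[...,0]-.65,V[...,1]+.269)<.05)&(V[...,2]>.105)&(V[...,2]<.13); pts=V[mk]; print("scene",len(pts),np.median(pts,0).round(4),cv2.minAreaRect(pts[:,:2].astype(np.float32)*1000))
g=(np.hypot(V[...,0]-.4325,V[...,1]+.148)<.03)&(V[...,2]<.3)&(V[...,2]>.1); z=V[g][:,2]; print("rammer underside z ~",np.percentile(z,[0,1,5]).round(4))
E
```

```text
5.2 [ 0.43204117 -0.14832525  0.40115909] [1.88157778e-03 1.30848284e-01 9.91400597e-01 2.07098480e-04] [ 0.90502983 -0.07917302 -6.57824506] 0.024114554683921638
662 med z 0.1221
rect mm ((655.5590209960938, -269.29705810546875), (50.007057189941406, 35.479496002197266), 12.946208953857422)
scene 615 [ 0.6608 -0.2639  0.1207] ((656.9251708984375, -267.76324462890625), (48.80906295776367, 35.46508026123047), 12.853614807128906)
rammer underside z ~ [0.1687 0.171  0.1773]
```

View pics/scenec.png

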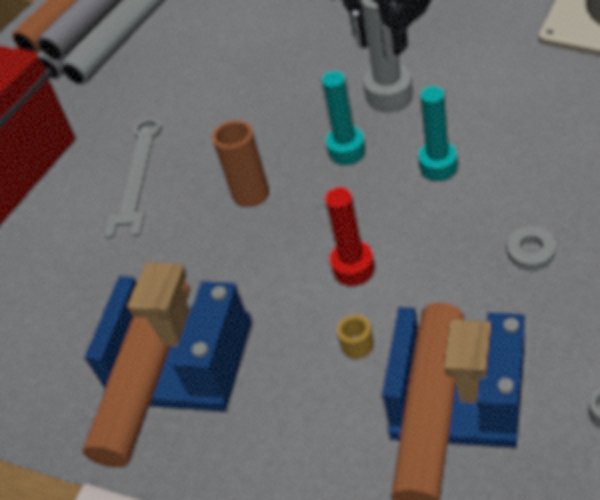

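Picture 5 shows the steel rammer hanging upright in the gripper at crop (385,60). The proud wedge is at crop (160,285), with its head at z≈0.121 and (0.656, -0.269); both cameras agree to about 1.5 mm. Next I move above it.

>>> drive_tool --steps '[{"dx":-0.035,"dy":-0.008,"dz":0,"turn":0},{"dx":-0.075,"dy":-0.018,"dz":0,"turn":0},{"dx":-0.115,"dy":-0.027,"dz":0,"turn":0},{"dx":-0.155,"dy":-0.036,"dz":0,"turn":0},{"dx":-0.195,"dy":-0.046,"dz":0,"turn":0},{"dx":-0.23,"dy":-0.054,"dz":0,"turn":0},{"dx":-0.2475,"dy":-0.058,"dz":0,"turn":0},{"dx":-0.2475,"dy":-0.058,"dz":0,"turn":0},{"dx":-0.2475,"dy":-0.058,"dz":0,"turn":0},{"dx":-0.2475,"dy":-0.058,"dz":0,"turn":0}]'

```text
t: 6.35
tool_pos: [0.6545, -0.2678, 0.3965]
orientation: [-0.003, 0.131, 0.991, 0.001]
force: [-0.0, -0.1, -5.3]
gripper_width: 0.0243
```

Run:
```python
from m import *
s=env.state(); print(s["t"],s["tool_pos"],s["orientation"],s["force"],s["gripper_width"])
q=env.snapshot("scene"); cv2.imwrite("pics/scene3.png",cv2.resize(q["frame"][200:370,70:240],None,fx=3.5,fy=3.5,interpolation=cv2.INTER_CUBIC)); V=cloud(q)
near=np.hypot(V[...,0]-.656,V[...,1]+.269)<.05
for a,b in ((.105,.13),(.16,.19),(.20,.22)):
    pts=V[near&(V[...,2]>a)&(V[...,2]<b)]; print(a,len(pts),pts.min(0).round(3),pts.max(0).round(3))
```

```text
6.35 [ 0.65447178 -0.26777526  0.39653003] [-0.00285672  0.1308092   0.9914028   0.00113297] [-0.04427255 -0.11401117 -5.33415322] 0.0242627773798656
0.105 607 [ 0.63  -0.288  0.106] [ 0.683 -0.247  0.124]
0.16 470 [ 0.631 -0.287  0.165] [ 0.675 -0.244  0.19 ]
0.2 140 [ 0.644 -0.273  0.2  ] [ 0.665 -0.251  0.219]
```

View pics/scene3.png

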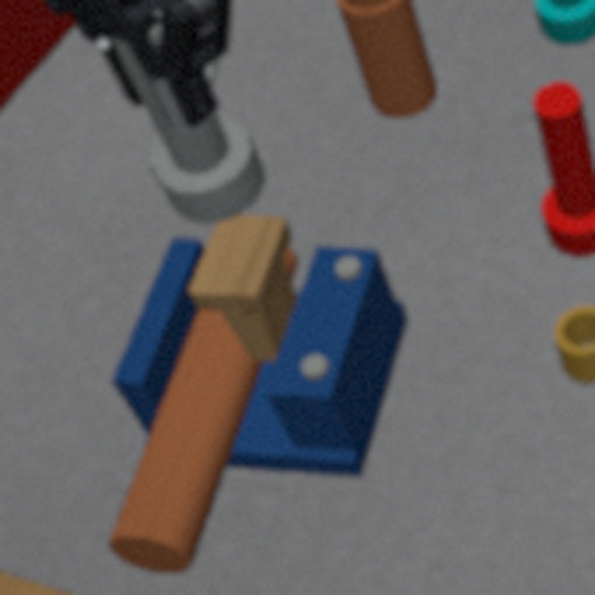

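The foot sits about 45 mm above the head and roughly (3, -2) mm off in x and y. I'll correct that and press down, watching the force.

>>> drive_tool --steps '[{"dx":-0.003,"dy":-0.001,"dz":0.01,"turn":0},{"dx":-0.003,"dy":-0.001,"dz":0.02,"turn":0},{"dx":-0.003,"dy":-0.001,"dz":0.03,"turn":0},{"dx":-0.003,"dy":-0.001,"dz":0.037,"turn":0},{"dx":-0.003,"dy":-0.001,"dz":0.042,"turn":0},{"dx":-0.003,"dy":-0.001,"dz":0.046,"turn":0},{"dx":-0.003,"dy":-0.001,"dz":0.05,"turn":0},{"dx":-0.003,"dy":-0.001,"dz":0.054,"turn":0},{"dx":-0.003,"dy":-0.001,"dz":0.058,"turn":0},{"dx":-0.003,"dy":-0.001,"dz":0.062,"turn":0},{"dx":-0.003,"dy":-0.001,"dz":0.062,"turn":0}]'

```text
t: 7.5
tool_pos: [0.6569, -0.2694, 0.3346]
orientation: [-0.002, 0.131, 0.991, 0.001]
force: [-1.7, 1.8, -1.6]
gripper_width: 0.0239
```

Run:
```python
from m import *
s=env.state(); print(s["t"],s["tool_pos"],s["orientation"],s["force"],s["gripper_width"])
q=env.snapshot("scene"); cv2.imwrite("pics/scene4.png",cv2.resize(q["frame"][200:370,70:240],None,fx=3.5,fy=3.5,interpolation=cv2.INTER_CUBIC))
```

```text
7.5 [ 0.65691334 -0.26936122  0.33464755] [-2.36298492e-03  1.30776388e-01  9.91408580e-01  9.90524133e-04] [-1.6889636   1.80913023 -1.57429859] 0.02391511223782537
```

View pics/scene4.png

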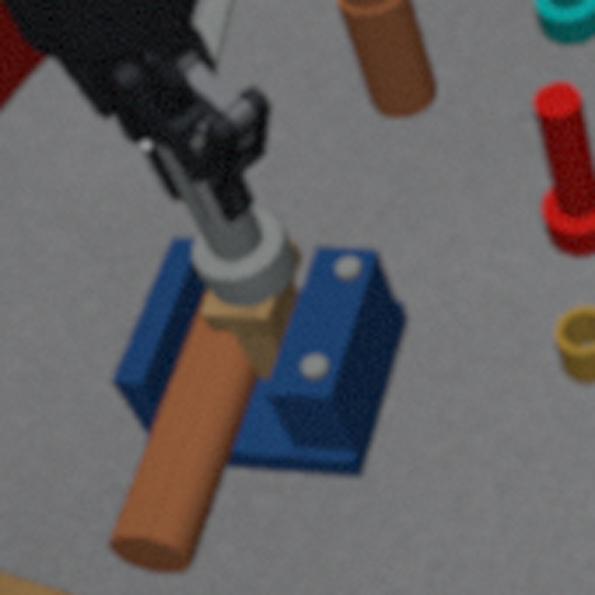

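The foot (crop 245,265) sits on the wedge head and the wedge is moving down. Its top should now be near 0.104, so about 18 mm remain.

>>> drive_tool --steps '[{"dx":0,"dy":0,"dz":0.004,"turn":0},{"dx":0,"dy":0,"dz":0.008,"turn":0},{"dx":0,"dy":0,"dz":0.011,"turn":0},{"dx":0,"dy":0,"dz":0.014,"turn":0},{"dx":0,"dy":0,"dz":0.016,"turn":0},{"dx":0,"dy":0,"dz":0.018,"turn":0},{"dx":0,"dy":0,"dz":0.018,"turn":0}]'

```text
t: 8.25
tool_pos: [0.6569, -0.2694, 0.3169]
orientation: [-0.002, 0.131, 0.991, 0.001]
force: [-3.3, 0.7, 3.6]
gripper_width: 0.0246
```

>>> drive_tool --steps '[{"dx":0,"dy":0,"dz":0.001,"turn":0},{"dx":0,"dy":0,"dz":0.002,"turn":0},{"dx":0,"dy":0,"dz":0.003,"turn":0},{"dx":0,"dy":0,"dz":0.003,"turn":0}]'

```text
t: 8.65
tool_pos: [0.6569, -0.2694, 0.3168]
orientation: [-0.002, 0.131, 0.991, 0.001]
force: [-7.0, 2.7, 16.8]
gripper_width: 0.0243
```

>>> drive_tool --steps '[{"dx":0,"dy":0,"dz":0.003,"turn":0},{"dx":0,"dy":0,"dz":0.005,"turn":0},{"dx":0,"dy":0,"dz":0.006,"turn":0},{"dx":0,"dy":0,"dz":0.006,"turn":0}]'

```text
t: 9.05
tool_pos: [0.6568, -0.2695, 0.3167]
orientation: [-0.0, 0.131, 0.991, 0.001]
force: [-12.2, 4.8, 31.6]
gripper_width: 0.0241
```

>>> drive_tool --steps '[{"dx":0,"dy":0,"dz":-0.01,"turn":0},{"dx":0,"dy":0,"dz":-0.03,"turn":0},{"dx":0,"dy":0,"dz":-0.06,"turn":0},{"dx":0,"dy":0,"dz":-0.085,"turn":0},{"dx":0,"dy":0,"dz":-0.095,"turn":0},{"dx":0,"dy":0,"dz":-0.095,"turn":0}]'

```text
t: 9.65
tool_pos: [0.6574, -0.27, 0.4124]
orientation: [0.001, 0.131, 0.991, 0.0]
force: [-0.1, 0.3, -4.7]
gripper_width: 0.0242
```

Run:
```python
from m import *
s=env.state(); print(s["t"],s["tool_pos"],s["orientation"],s["force"],s["gripper_width"])
q=env.snapshot("scene"); cv2.imwrite("pics/scene5.png",cv2.resize(q["frame"][190:410,70:370],None,fx=2.5,fy=2.5,interpolation=cv2.INTER_CUBIC)); V=cloud(q)
near=np.hypot(V[...,0]-.656,V[...,1]+.269)<.022
z=V[near&(V[...,2]>.06)&(V[...,2]<.14)][:,2]; print("wedge z",np.percentile(z,[10,50,90]).round(4),len(z))
for b in env.find_in(q,"wedge_head")[:3]:
    l,t,r,bt=map(int,b["bbox"]); P=V[t:bt,l:r].reshape(-1,3); print(b["score"],b["bbox"],np.nanpercentile(P[:,2],[50,90,97]).round(4))
f=V[(np.hypot(V[...,0]-.656,V[...,1]+.269)<.045)&(V[...,2]>.155)&(V[...,2]<.30)]; print("foot low z",np.percentile(f[:,2],[0,1,3]).round(4)); 
f2=f[f[:,2]<.205]; print("foot xy",f2.min(0).round(3),f2.max(0).round(3))
```

```text
9.65 [ 0.65742178 -0.2699923   0.41238435] [1.12110666e-03 1.30997854e-01 9.91381899e-01 4.86042214e-04] [-0.11486749  0.29661921 -4.67392347] 0.02418863770597823
wedge z [0.0746 0.0857 0.0874] 433
0.82 [130.5, 273.4, 156.2, 310.1] [0.0799 0.0869 0.0878]
foot low z [0.1799 0.1826 0.1852]
foot xy [ 0.634 -0.291  0.18 ] [ 0.679 -0.246  0.205]
```

View pics/scene5.png

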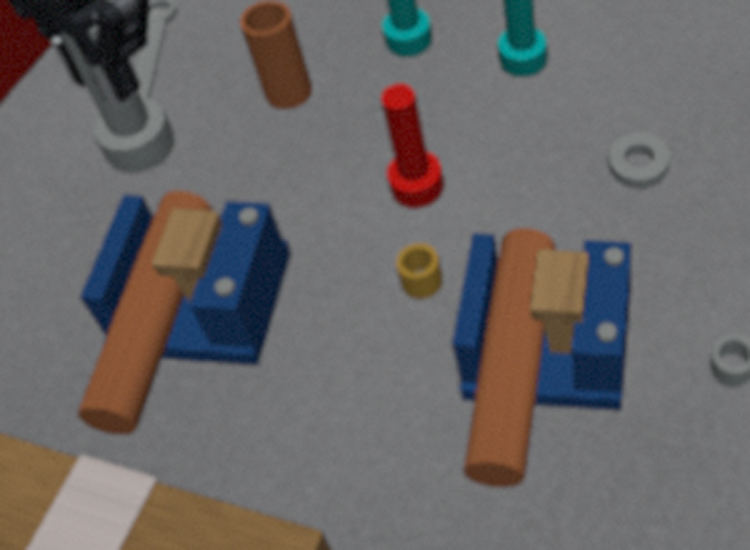

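The wedge is home: its head at crop (187,240) measures 0.086 m and sits on the cradle like its neighbour at (560,285). The hard stop held at 32 N. Now I carry the rammer back to its free spot.

>>> drive_tool --steps '[{"dx":0.035,"dy":0.008,"dz":0,"turn":0},{"dx":0.075,"dy":0.018,"dz":0,"turn":0},{"dx":0.115,"dy":0.027,"dz":0,"turn":0},{"dx":0.155,"dy":0.037,"dz":0,"turn":0},{"dx":0.195,"dy":0.046,"dz":0,"turn":0},{"dx":0.23,"dy":0.055,"dz":0,"turn":0},{"dx":0.249,"dy":0.059,"dz":0,"turn":0},{"dx":0.249,"dy":0.059,"dz":0,"turn":0},{"dx":0.249,"dy":0.059,"dz":0,"turn":0}]'

```text
t: 10.65
tool_pos: [0.4314, -0.1478, 0.4102]
orientation: [-0.002, 0.131, 0.991, 0.001]
force: [0.9, -0.5, -5.9]
gripper_width: 0.0244
```

>>> drive_tool --steps '[{"dx":0,"dy":0,"dz":0.03,"turn":0},{"dx":0,"dy":0,"dz":0.07,"turn":0},{"dx":0,"dy":0,"dz":0.11,"turn":0},{"dx":0,"dy":0,"dz":0.14,"turn":0},{"dx":0,"dy":0,"dz":0.16,"turn":0},{"dx":0,"dy":0,"dz":0.17,"turn":0},{"dx":0,"dy":0,"dz":0.174,"turn":0},{"dx":0,"dy":0,"dz":0.176,"turn":0},{"dx":0,"dy":0,"dz":0.176,"turn":0},{"dx":0,"dy":0,"dz":0.176,"turn":0}]'

```text
t: 11.65
tool_pos: [0.4313, -0.1474, 0.235]
orientation: [-0.001, 0.131, 0.991, 0.001]
force: [0.4, 0.2, -4.6]
gripper_width: 0.0244
```

>>> drive_tool --steps '[{"dx":0,"dy":0,"dz":0.001,"turn":0},{"dx":0,"dy":0,"dz":0.002,"turn":0},{"dx":0,"dy":0,"dz":0.003,"turn":0},{"dx":0,"dy":0,"dz":0.004,"turn":0},{"dx":0,"dy":0,"dz":0.0045,"turn":0},{"dx":0,"dy":0,"dz":0.005,"turn":0},{"dx":0,"dy":0,"dz":0.005,"turn":0}]'

```text
t: 12.35
tool_pos: [0.4313, -0.1475, 0.2308]
orientation: [-0.0, 0.131, 0.991, 0.001]
force: [-1.7, 0.3, 8.1]
gripper_width: 0.0247
```

>>> drive_tool --steps '[{"dx":0,"dy":0,"dz":0,"turn":0},{"dx":0,"dy":0,"dz":0,"turn":0},{"dx":0,"dy":0,"dz":0,"turn":0},{"dx":0,"dy":0,"dz":0,"turn":0}]' --grip_force 20

```text
t: 12.75
tool_pos: [0.4313, -0.1475, 0.2309]
orientation: [-0.0, 0.131, 0.991, 0.001]
force: [-0.4, 0.2, 0.0]
gripper_width: 0.0241
```

>>> drive_tool --steps '[{"dx":0,"dy":0,"dz":0,"turn":0},{"dx":0,"dy":0,"dz":0,"turn":0},{"dx":0,"dy":0,"dz":0,"turn":0},{"dx":0,"dy":0,"dz":0,"turn":0},{"dx":0,"dy":0,"dz":0,"turn":0},{"dx":0,"dy":0,"dz":0,"turn":0},{"dx":0,"dy":0,"dz":0,"turn":0},{"dx":0,"dy":0,"dz":0,"turn":0},{"dx":0,"dy":0,"dz":0,"turn":0},{"dx":0,"dy":0,"dz":0,"turn":0}]' --fingers 0

```text
t: 13.75
tool_pos: [0.4313, -0.1476, 0.2309]
orientation: [-0.0, 0.131, 0.991, 0.001]
force: [0.2, -0.3, -0.2]
gripper_width: 0.0852
```

>>> drive_tool --steps '[{"dx":0,"dy":0,"dz":-0.02,"turn":0},{"dx":0,"dy":0,"dz":-0.05,"turn":0},{"dx":0,"dy":0,"dz":-0.09,"turn":0},{"dx":0,"dy":0,"dz":-0.13,"turn":0},{"dx":0,"dy":0,"dz":-0.17,"turn":0},{"dx":0,"dy":0,"dz":-0.19,"turn":0},{"dx":0,"dy":0,"dz":-0.19,"turn":0},{"dx":0,"dy":0,"dz":-0.19,"turn":0}]'

```text
t: 14.55
tool_pos: [0.4311, -0.1478, 0.4208]
orientation: [-0.0, 0.131, 0.991, 0.001]
force: [-0.2, 0.3, -0.9]
gripper_width: 0.0851
```

Run:
```python
from m import *
s=env.state(); print(s["t"],s["tool_pos"],s["force"],s["gripper_width"])
q=env.snapshot("scene"); cv2.imwrite("pics/scene6.png",q["frame"]); V=cloud(q)
P=V[(np.hypot(V[...,0]-.431,V[...,1]+.148)<.03)&(V[...,2]<.13)]; print("rammer top z",np.percentile(P[:,2],99).round(4))
for a,b in ((.005,.022),(.04,.1),(.104,.115)):
    c=P[(P[:,2]>a)&(P[:,2]<b)]; print(a,len(c),c.min(0).round(3),c.max(0).round(3))
```

```text
14.55 [ 0.43113392 -0.14778124  0.42077062] [-0.18898572  0.2521313  -0.94132624] 0.08512384453962764
rammer top z 0.1114
0.005 120 [ 0.419 -0.166  0.005] [ 0.453 -0.124  0.022]
0.04 277 [ 0.423 -0.159  0.04 ] [ 0.445 -0.133  0.1  ]
0.104 118 [ 0.418 -0.159  0.104] [ 0.443 -0.133  0.113]
```

View pics/scene6.png

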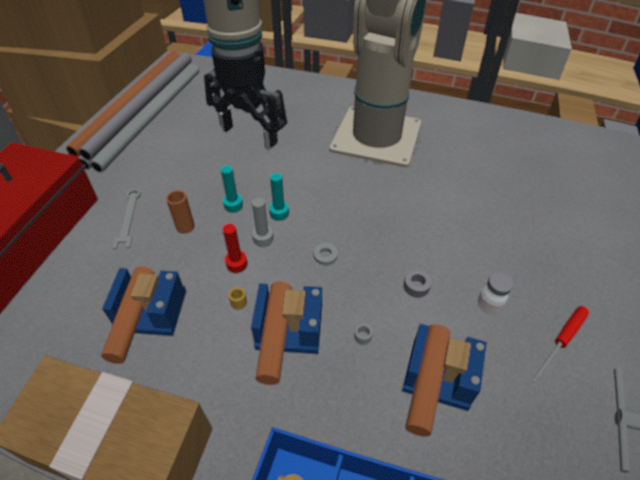

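The steel rammer stands upright at (260,222), all three wedges sit home, the look-alikes haven't moved, and the gripper is clear.

```bash
python3 -c "
from bench import env
print(env.hand_in())"
```

```text
the job is handed in; nothing more can be done
None
```

The job is done and handed in at about 14.6 s of the 51 s allowed; the hand-in gives no verdict.

- **Driving the wedge:** I took the grey steel rammer by its shaft and left the red and turquoise ones alone. I pressed the proud wedge down steadily with the rammer's foot rather than striking it. It stopped hard: there was no further movement with up to about 32 N on the wrist. The camera then put the wedge head at 0.086 m, which is the home height.
- **Standing the rammer:** I set it upright back at about (0.431, -0.148), let go and lifted clear. The camera shows it upright with its top at 0.111 m (nominal 0.110 m), and the force on the tool is near zero. The look-alikes appear unmoved.

No check failed. The only disagreement was between the camera views and the networks on the wedge head's position. The two views differed by about 1.5 mm, and the networks' early marks by up to 8 mm in x. I used the depth measurement.

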